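Pry open the microscope lamp box's snap cover

ROBOT

A 6-joint arm with a two-finger parallel gripper is mounted at the origin on the work surface. World frame = base frame: x ahead of the robot, y to its left, z up, the work surface at z = 0. Lengths are in m, angles in rad, forces in N, time in s.
With the tool pointing down it reaches from about 0.425 to 0.95 m from the base axis. Payload 14.7 kg.
Tool frame: the origin (TCP) lies on the centre line of the jaws, within the pads' length; the fingertips stand 19 mm ahead of it and the grasp point (between the pads) is the TCP (r.tcp_to_tips is the distance from the TCP to the fingertips, in m); z points along the fingers, y is the direction in which the jaws open and shut (so a half turn about z gives the same grasp; the last joint's range is limited). The gripper opens to 85 mm and grips with 20 to 120 N. Pads are 22 mm wide; open, the fingers measure 114 mm over their backs; the gripper's body (76 mm by 85 mm) begins 54 mm behind the grasp point. The pads swing forward as they close: fully open they stand 13 mm farther back than shut.
Start: joints at [1.16, 0.48, 1.596, -0, 1.065, -0.047], TCP at [0.231, 0.607, 0.216] pointing down, gripper open.
Joint ranges: [-2.75, 2.75], [-0.82, 2.05], [0.23, 2.67], [-1.56, 4.7], [0.09, 2.69], [-2.92, 2.92]. Speed limits (rad/s): [1.89, 1.89, 2.39, 3.01, 3.01, 3.01].

INTERFACE

Orientations are given as [roll, pitch, yaw] about the fixed x, y, z axes, in that order (R = Rz(yaw) Ry(pitch) Rx(roll)).
In Python, from rig import telemetry, optics, order, r gives the robot as it stands.
- The arm moves only by the shell command python3 -m creep 'ROWS' [FORCE]. ROWS is JSON, a list of rows, each a list of 3 entries, a list of its own where there are three numbers: the shift along the tool's x, y, z in cm, then the turn, a rotation vector about the tool's x, y, z in degrees, then the opening, from 0 (shut) to 1 (fully open). A call has 1 to 20 rows; each row shifts and turns the commanded pose from where the row before left it, along the tool's axes as they then stand; what a row does not reach is not made up. A row lasts 1/12 s, in which the tool goes at most 41.7 mm and 7.16 degrees, less where a joint would pass 70% of its speed; a pose out of reach is approached as far as the arm can. A call with a gripper value outside its range is refused whole. The fingers move at their own pace and stop on an object; FORCE is the grip in N (left out, the last holds). Time passes only in rows, so rows that do not move let the fingers close. It gives the time, the measured TCP pose, the force and the opening at its end, in the units of the state.
- telemetry.sense(): the state, without advancing time (a new reading comes with each control period).
- optics.snapshot(name): name is "scene" or "top" or "wrist"; returns a dict with "color" (384x512x3 uint8, blue, green, red), "fov_y" (degrees; the focal length in pixels is half the picture's height over the tangent of half this angle, whatever the lens; pixels are square), "cx", "cy" (the principal point, pixels), "D" ([k1, k2, p1, p2, k3] as OpenCV has them; the pictures are not rectified), "R" (3x3) and "t" (3): a world point X has camera coordinates R X + t; the wrist camera has in their place "tool_from_camera" (4x4, takes a point from camera to tool coordinates, whose origin is the TCP and whose axes are the flange's). Camera axes: x right, y down, z forward; pixel columns grow to the right and rows downward; lengths in m; the calibration is good to about 2 mm. A picture is of the moment at which its call begins: read the wrist's pose just before it. There is no depth.
- order.job_done(): hands the job in, once; it reports no verdict.
The state is a dict: "time": time; "qpos": joint angles; "joint_vel": joint speeds; "effort": joint torques, N m; "tool_pos": TCP position; "eef_rot": TCP orientation; "ft_force": force on the tool from outside, world axes, zero at the start; "ft_torque": the same for the moment, N m; "gripper_width": finger opening in m.
Only numpy, scipy, OpenCV 4.12 (cv2) and the standard library are available. Lean on these libraries where they do the work, as an engineer would, in place of code of your own. Each camera call takes 0.05 s, during which the arm holds its last target.

TASK

The microscope's lamp needs changing: take the yellow-handled flat-blade pry tool from its rest, put the blade into the notch under the front edge of the lamp box's blue snap cover (below the yellow mark), and pry the cover up until it pops and swings open. Open it with the tool, not with the gripper, then lay the tool gently back across both bars of its rest and let go. The similar box with the grey screwed cover is not the one.

Things in the scene. Friction and masses are not known exactly. Their poses are not given: they have to be found in the camera images.
- pry_tool: Pry tool: yellow handle 110 x 18 wide x 24 high (mm), x = -60 to +50, black band near its rear; then a flat steel blade 40 long, 16 wide, 3 thick, wide side level, at half the handle's height: tip at x = +90, z = +12. Origin: under the handle, near the centre of mass; grip here across y. x points to the blade, z up. About 90 g.
- tool_rest: Fixed tool rest: black base 100 x 100 x 6 mm with two aluminium bars 10 mm thick, 100 long along y, at x = -30 and +30 mm, flat tops 30 mm above the bench. Origin: centre of its underside, on the bench; x points roughly as the tool's blade. The tool lies across both bars, its origin 30 mm above this one.
- lamp_notch (a point): Mouth centre of the notch in the front of the fixed ivory lamp box (110 deep x 90 wide x 55 high mm, blue cover, yellow mark above the notch). x level into the box, z up. Notch 40 wide, 18 deep, 39 to 55 mm above the bench (this point: 47); its ceiling is the 5 mm thick cover, whose edge juts out 3 mm. Bystander: equal box, grey screwed cover, no notch.
- lamp_cover (a joint): Blue cover's angle, rad: 0 shut, 1.25 fully open. Captive hinge along its far edge, 103 mm beyond the notch mouth: the front edge rises and swings away. The snap holds against about 3 N upward at the front edge and lets go once that edge is some 5 mm up; a spring then swings it to about 1.25 and keeps it there.
Not all that is in view belongs to the job. Of the things shaped like the tool_rest, the black one is meant. Of the things that look like the pry_tool, the larger one is meant.

How it is judged:
On the way:
1. the blade is in the notch under the cover, which is still shut (value of joint lamp_cover below 0.1 rad and x of pry_tool in the frame of lamp_notch between -0.087 and -0.03 m and y of pry_tool in the frame of lamp_notch between -0.045 and 0.045 m and z of pry_tool in the frame of lamp_notch between -0.06 and 0.04 m and angle between the x axis of pry_tool and the x axis of lamp_notch, either way round below 0.7 rad), for 0.05 s.
At the end, for the whole second after the job is handed in: The blue cover stands open by over 0.9 rad; the tool lies at rest across both bars (tilt under 10 degrees), its origin within 35 mm along x and 50 mm along y of the rest's centre, 22 to 38 mm above the rest's underside, in line with the rest's x to 0.6 rad (value of joint lamp_cover above 0.9 rad and x of pry_tool in the frame of tool_rest between -0.035 and 0.035 m and y of pry_tool in the frame of tool_rest between -0.05 and 0.05 m and z of pry_tool in the frame of tool_rest between 0.022 and 0.038 m and angle between pry_tool's own z axis and vertical below 0.17 rad and angle between the x axis of pry_tool and the x axis of tool_rest, either way round below 0.6 rad and linear speed of pry_tool below 0.03 m/s); the robot touches nothing.
It fails at once if the gripper or arm pushes the cover with more than 2 N while opening it (it must be opened with the tool) (value of joint lamp_cover below 0.6 rad and contact force between any of the fingers, the arm and lamp_cover above 2 N).
It fails at once if the tool is dropped (falls free from more than about 18 mm) (linear speed of pry_tool above 0.6 m/s and contact force between the fingers and pry_tool below 0.1 N).
It also fails if it takes over 48 s, if anything falls off the work surface, if the arm or the gripper's body presses on something with over 40 N, if the wrist force passes 120 N, or if a joint passes its speed limit or range.

## Working session

There is one attempt and no reset: what is moved stays moved. The work goes in short steps, Python scripts to look and compute and a shell command to move; the robot and the scene stay as the last step left them, time stands still between calls to the robot, and variables do not carry over. Pictures are saved under pics/ and viewed, and the job is handed in when it is done.

```bash
ls; mkdir -p pics; python3 - <<'E'
from rig import telemetry, optics
import cv2
print(telemetry.sense())
for n in ["scene","top","wrist"]:
    s=optics.snapshot(n); cv2.imwrite(f"pics/{n}0.png",s["color"])
    print(n,{k:v for k,v in s.items() if k!="color"})
E
```

```text
pics
{'time': 0.0, 'qpos': array([ 1.16041002e+00,  4.80820099e-01,  1.59688105e+00,  2.16112082e-05,
        1.06509380e+00, -4.66346843e-02]), 'joint_vel': array([-1.11387880e-03, -4.28743872e-04,  2.91228858e-05, -1.03269020e-03,
        1.03187101e-03, -1.74493332e-04]), 'effort': array([-3.52203664e-03, -9.50644040e+01, -4.30190849e+01, -1.08646825e-04,
        1.18973153e-02, -1.92874331e-04]), 'tool_pos': array([0.23108054, 0.60707418, 0.21537734]), 'eef_rot': array([-3.14039255e+00, -7.49212045e-05,  2.77783050e+00]), 'ft_force': array([0.21851809, 0.14189439, 0.28541185]), 'ft_torque': array([0.03807179, 0.01252935, 0.00501424]), 'gripper_width': 0.08589600913964025}
scene {'fov_y': 45.7531029537195, 'cx': 250.86305525140705, 'cy': 190.4237335420908, 'D': array([-0.08554098,  0.        ,  0.        ,  0.        ,  0.        ]), 'R': array([[ 0.68026206,  0.73287104, -0.01198194],
       [ 0.61683319, -0.58123123, -0.53074201],
       [-0.39592973,  0.35365279, -0.84744873]]), 't': array([-0.20779806, -0.35798461,  1.4664785 ])}
top {'fov_y': 48.10125611730548, 'cx': 255.4197303077339, 'cy': 198.2094037458036, 'D': array([-0.07561057,  0.        ,  0.        ,  0.        ,  0.        ]), 'R': array([[-0.01352819, -0.99990769,  0.00126598],
       [-0.98110941,  0.01302948, -0.19301439],
       [ 0.19298007, -0.0038532 , -0.98119511]]), 't': array([-0.15524681,  0.51678617,  1.38055725])}
wrist {'fov_y': 66.57735570568568, 'cx': 253.6954399545246, 'cy': 192.18380471898652, 'D': array([-0.05606897,  0.        ,  0.        ,  0.        ,  0.        ]), 'tool_from_camera': array([[ 1.14765971e-03, -9.44516545e-01, -3.28461838e-01,
         8.28719583e-02],
       [ 9.99998776e-01,  7.34808614e-04,  1.38104143e-03,
        -1.27759264e-03],
       [-1.06305990e-03, -3.28463021e-01,  9.44516233e-01,
        -1.57973179e-01],
       [ 0.00000000e+00,  0.00000000e+00,  0.00000000e+00,
         1.00000000e+00]])}
```

View pics/scene0.png

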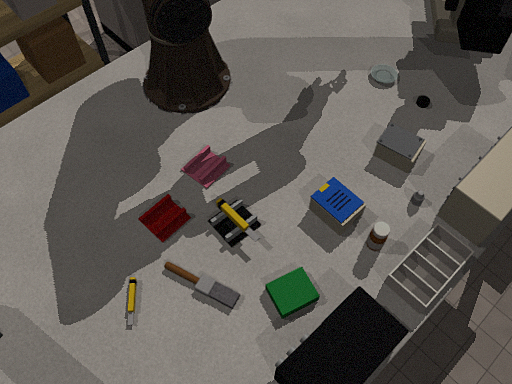

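View pics/top0.png

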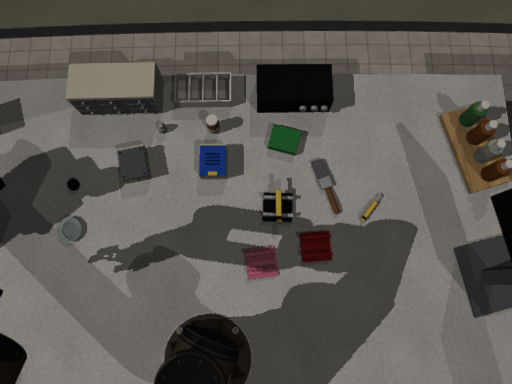

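View pics/wrist0.png

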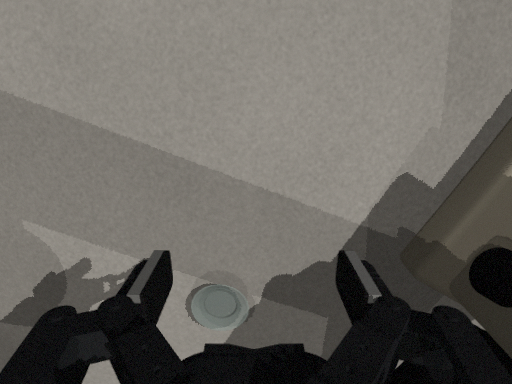

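The top view shows the candidates:
- **Tools:** the yellow tool on the black rest at (279,205), and a smaller yellow one loose at (371,207). I take the larger, on the rest.
- **Rests:** black (278,207), dark red (316,246) and pink (262,262). I take the black one.
- **Boxes:** blue (213,162), with its yellow mark towards the robot at (212,174), and grey (133,163). I take the blue one.

Next I enlarge the picture to confirm this, then measure.

```bash
cat > h.py <<'E'
import numpy as np, cv2
from rig import telemetry, optics
from scipy.spatial.transform import Rotation as Ro
def cam(s):
    H,W=s["color"].shape[:2]; f=H/2/np.tan(np.radians(s["fov_y"])/2)
    return np.array([[f,0,s["cx"]],[0,f,s["cy"]],[0,0,1]])
def ext(s,st=None):
    if "R" in s: return np.array(s["R"]),np.array(s["t"])
    T=np.eye(4);T[:3,:3]=Ro.from_euler('xyz',st["eef_rot"]).as_matrix();T[:3,3]=st["tool_pos"]
    M=np.linalg.inv(T@s["tool_from_camera"]); return M[:3,:3],M[:3,3]
def ray(s,uv,st=None):
    R,t=ext(s,st); p=cv2.undistortPoints(np.array(uv,float).reshape(-1,1,2),cam(s),s["D"]).reshape(-1,2)
    d=np.c_[p,np.ones(len(p))]@R; return -R.T@t,d
def plane(s,uv,z,st=None):
    c,d=ray(s,uv,st); return c+d*((z-c[2])/d[:,2])[:,None]
def proj(s,X,st=None):
    R,t=ext(s,st); return cv2.projectPoints(np.array(X,float).reshape(-1,1,3),cv2.Rodrigues(R)[0],t,cam(s),s["D"])[0].reshape(-1,2)
def tri(ss,uvs,sts=None):
    A=np.zeros((3,3));b=np.zeros(3)
    for i,(s,u) in enumerate(zip(ss,uvs)):
        c,d=ray(s,[u],sts[i] if sts else None); d=d[0]/np.linalg.norm(d[0]);P=np.eye(3)-np.outer(d,d);A+=P;b+=P@c
    return np.linalg.solve(A,b)
E
python3 - <<'E'
from h import *
t=cv2.imread("pics/top0.png"); s=cv2.imread("pics/scene0.png")
a=cv2.resize(t[140:230,180:310],None,fx=6,fy=6,interpolation=cv2.INTER_CUBIC)
b=cv2.resize(s[170:250,200:370],None,fx=4.6,fy=4.6,interpolation=cv2.INTER_CUBIC)
cv2.imwrite("pics/ct.png",cv2.convertScaleAbs(a,alpha=1.3));cv2.imwrite("pics/cs.png",cv2.convertScaleAbs(b,alpha=1.3))
for n,im,rois in(("top",t,[(180,310,140,230)]),("scene",s,[(200,370,170,250)])):
    S=optics.snapshot(n); x0,x1,y0,y1=rois[0]
    hsv=cv2.cvtColor(S["color"],cv2.COLOR_BGR2HSV)
    for nm,lo,hi in(("yel",(20,130,90),(35,255,255)),("blue",(105,150,50),(128,255,255))):
        m=cv2.inRange(hsv,lo,hi); z=np.zeros_like(m); z[y0:y1,x0:x1]=m[y0:y1,x0:x1]
        for c in cv2.findContours(z,cv2.RETR_EXTERNAL,cv2.CHAIN_APPROX_NONE)[0]:
            if cv2.contourArea(c)<8: continue
            r=cv2.minAreaRect(c); print(n,nm,cv2.contourArea(c),np.round(r[0],1),np.round(cv2.boxPoints(r),1).tolist())
E
```

```text
top yel 100.0 [278.  202.5] [[276.0, 190.0], [280.0, 190.0], [280.0, 215.0], [276.0, 215.0]]
top yel 16.0 [212. 173.] [[208.0, 172.0], [216.0, 172.0], [216.0, 174.0], [208.0, 174.0]]
top blue 673.5 [212.5 160.5] [[200.0, 146.0], [225.0, 146.0], [225.0, 175.0], [200.0, 175.0]]
scene yel 186.5 [234.5 215. ] [[220.5, 205.5], [225.0, 201.0], [248.5, 224.5], [244.0, 229.0]]
scene yel 31.5 [323.5 187. ] [[318.6000061035156, 188.5], [325.8999938964844, 182.39999389648438], [328.5, 185.60000610351562], [321.20001220703125, 191.6999969482422]]
scene blue 1109.0 [336.9 199.1] [[310.6000061035156, 196.5], [330.3999938964844, 173.5], [363.20001220703125, 201.8000030517578], [343.29998779296875, 224.8000030517578]]
```

View pics/ct.png

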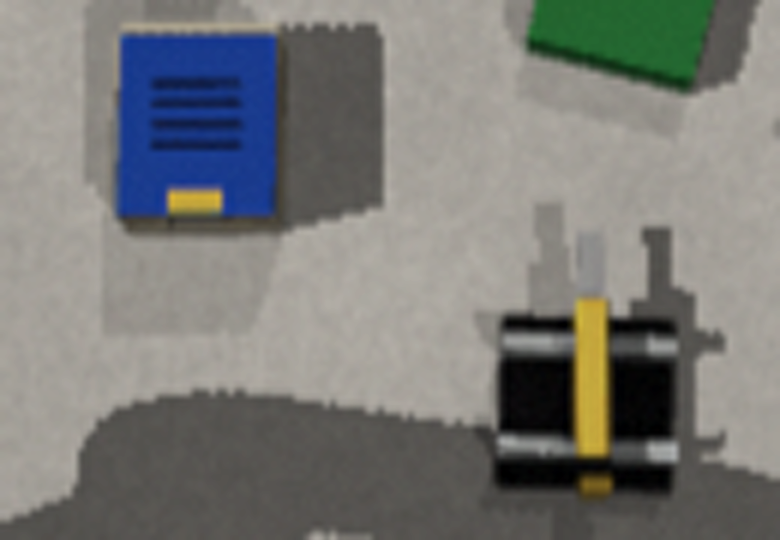

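View pics/cs.png

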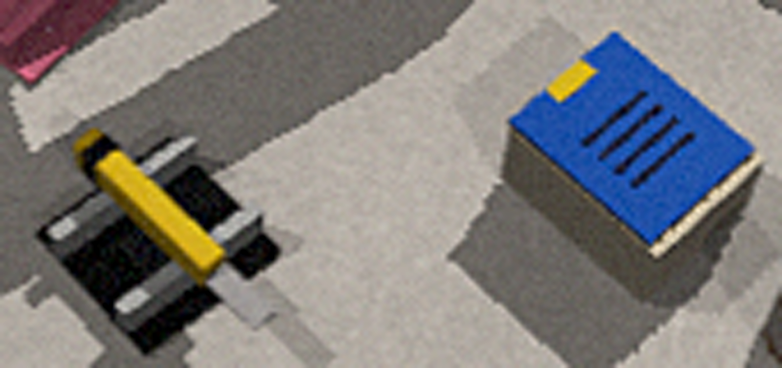

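The crops confirm all three choices: a large tool on the black rest, and a blue cover whose yellow mark faces the robot. Next come the world positions.

```bash
python3 - <<'E'
from h import *
T=optics.snapshot("top");S=optics.snapshot("scene")
ct=lambda p:((np.array(p)+.5)/6-.5+[180,140])
cs=lambda p:((np.array(p)+.5)/4.6-.5+[200,170])
pr=lambda n,X:print(n,np.round(X,4).tolist())
for nm,z,a,b in(("handle front",.054,(592,297),(208,277)),("handle rear",.054,(595,492),(88,132)),
  ("cover FL",.06,(118,217),(512,121)),("cover BL",.06,(120,34),(614,33)),("cover FR",.06,(276,217),(653,243)),("cover BR",.06,(276,34),(756,152)),
  ("mark",.06,(194,202),(571,80)),("blade tip",.042,(590,232),(262,320)),
  ("bar f L",.03,(503,342),(257,215)),("bar f R",.03,(677,344),(118,303)),("bar r L",.03,(497,446),(190,144)),("bar r R",.03,(678,452),(52,232))):
    pr(nm+" top",plane(T,[ct(a)],z)[0]); pr(nm+" sc",plane(S,[cs(b)],z)[0]); pr(" tri",tri([T,S],[ct(a),cs(b)]))
E
```

```text
handle front top [0.5439, -0.2386, 0.054]
handle front sc [0.5508, -0.247, 0.054]
 tri [0.5461, -0.2409, 0.0399]
handle rear top [0.4347, -0.2377, 0.054]
handle rear sc [0.4384, -0.2347, 0.054]
 tri [0.4362, -0.2359, 0.0519]
cover FL top [0.5918, 0.0246, 0.06]
cover FL sc [0.5972, -0.061, 0.06]
 tri [0.5889, 0.0048, -0.0062]
cover BL top [0.6984, 0.0249, 0.06]
cover BL sc [0.5969, 0.0242, 0.06]
 tri [0.646, -0.0119, 0.1642]
cover FR top [0.5905, -0.0635, 0.06]
cover FR sc [0.7015, -0.0619, 0.06]
 tri [0.6485, -0.0279, -0.0654]
cover BR top [0.6971, -0.0634, 0.06]
cover BR sc [0.7031, 0.0223, 0.06]
 tri [0.6997, -0.0446, 0.125]
mark top [0.5998, -0.0178, 0.06]
mark sc [0.6015, -0.0172, 0.06]
 tri [0.6006, -0.0171, 0.0586]
blade tip top [0.584, -0.2391, 0.042]
blade tip sc [0.5847, -0.2394, 0.042]
 tri [0.5843, -0.2391, 0.041]
bar f L top [0.5239, -0.1893, 0.03]
bar f L sc [0.5315, -0.1932, 0.03]
 tri [0.5265, -0.1892, 0.0183]
bar f R top [0.5215, -0.2873, 0.03]
bar f R sc [0.5195, -0.2854, 0.03]
 tri [0.5209, -0.2867, 0.0337]
bar r L top [0.4647, -0.185, 0.03]
bar r L sc [0.472, -0.1895, 0.03]
 tri [0.4666, -0.1852, 0.0184]
bar r R top [0.46, -0.286, 0.03]
bar r R sc [0.4616, -0.2833, 0.03]
 tri [0.4608, -0.2847, 0.03]
```

The measurements match the stated sizes. The tool origin is near (0.495, -0.238), with yaw about 0. The cover front edge is at x≈0.594 and y centre -0.019, so the notch mouth is near x 0.597. I'll hover over the tool with the jaws across y and the wrist camera on the robot's side.

```bash
python3 -m creep '[[[0,0,0],[0,0,-7],1],[[0,0,0],[0,0,-7],1],[[0,0,0],[0,0,-6.9],1],[[-1.9,-3.3,0],[0,0,0],1],[[-1.9,-3.3,0],[0,0,0],1],[[-1.9,-3.3,0],[0,0,0],1],[[-1.9,-3.3,0],[0,0,0],1],[[-1.9,-3.3,0],[0,0,0],1],[[-1.9,-3.3,0],[0,0,0],1],[[-1.9,-3.3,0],[0,0,0],1],[[-1.9,-3.3,0],[0,0,0],1],[[-1.9,-3.3,0],[0,0,0],1],[[-1.9,-3.3,0],[0,0,0],1],[[-1.9,-3.3,0],[0,0,0],1],[[-1.9,-3.3,0],[0,0,0],1],[[-1.9,-3.3,0],[0,0,0],1],[[-1.9,-3.3,0],[0,0,0],1],[[0,-3.3,0],[0,0,0],1]]' 60
python3 -m creep '[[[0,-3.3,0],[0,0,0],1],[[0,-3.3,0],[0,0,0],1],[[0,-3.3,0],[0,0,0],1],[[0,-3.3,0],[0,0,0],1],[[0,-3.3,0],[0,0,0],1],[[0,-3.3,0],[0,0,0],1],[[0,-3.3,0],[0,0,0],1],[[0,-3.3,0],[0,0,0],1],[[0,-3.3,0],[0,0,0],1],[[0,-3.3,0],[0,0,0],1],[[0,0,0],[0,0,0],1],[[0,0,0],[0,0,0],1],[[0,0,0],[0,0,0],1]]'
python3 - <<'E'
from h import *
st=telemetry.sense(); s=optics.snapshot("wrist"); cv2.imwrite("pics/w1.png",s["color"])
print(st["time"],st["tool_pos"],st["eef_rot"],st["qpos"])
print(proj(s,[[.495,-.238,.054],[.5845,-.239,.042]],st))
E
```

```text
time: 1.85
tool_pos: [0.501, 0.1109, 0.2163]
eef_rot: [3.141, 0.003, -3.141]
ft_force: [0.7, -0.5, 0.3]
gripper_width: 0.0852
time: 2.93
tool_pos: [0.4978, -0.217, 0.2159]
eef_rot: [3.141, -0.0, -3.141]
ft_force: [0.7, 0.0, 0.2]
gripper_width: 0.0855
2.9333 [ 0.49779207 -0.21703835  0.21585961] [ 3.14116808e+00 -3.89839344e-04 -3.14137647e+00] [-4.67122657e-01  3.31768855e-01  1.84203901e+00  2.46891884e-04
  9.68324117e-01 -2.03827505e+00]
[[236.31363196 166.43811209]
 [237.34174742 233.02878556]]
```

View pics/w1.png

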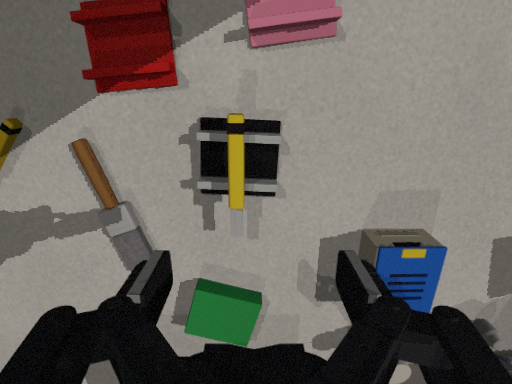

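The wrist view shows the tool from (236,114) to the blade tip at about (237,234), lying across the bars. The box is at lower right, with its dark notch at about (407,244) above the yellow mark at (413,254). I'll refine both positions.

```bash
python3 - <<'E'
from h import *
st=telemetry.sense(); s=optics.snapshot("wrist"); im=s["color"]
cv2.imwrite("pics/c1.png",np.hstack([cv2.resize(im[100:250,190:290],(400,600),interpolation=cv2.INTER_CUBIC),cv2.resize(im[220:320,355:450],(380,400),interpolation=cv2.INTER_CUBIC) if 0 else cv2.copyMakeBorder(cv2.resize(im[220:320,355:450],(380,400),interpolation=cv2.INTER_CUBIC),0,200,0,0,cv2.BORDER_CONSTANT)]))
hsv=cv2.cvtColor(im,cv2.COLOR_BGR2HSV)
m=cv2.inRange(hsv,(18,130,60),(38,255,255)); 
z=np.zeros_like(m);z[105:215,215:255]=m[105:215,215:255]
pts=[]
for v in range(125,208,6):
    u=np.where(z[v])[0]
    if len(u)>4: pts.append([(u.min()+u.max())/2,v])
P=plane(s,pts,.054,st); print(np.round(P[[0,-1]],4)); a=np.polyfit(P[:,0],P[:,1],1); print("yaw",a[0],"y at .495",np.polyval(a,.495))
v=np.where(z.any(1))[0]; print("rows",v.min(),v.max(),plane(s,[[236,v.min()-.5],[237,v.max()+.5]],.054,st))
b=cv2.inRange(hsv,(105,150,50),(128,255,255)); c=max(cv2.findContours(b,0,1)[0],key=cv2.contourArea); print(cv2.approxPolyDP(c,4,True)[:,0].tolist())
E
```

```text
[[ 0.4622 -0.2384  0.054 ]
 [ 0.5392 -0.2386  0.054 ]]
yaw -0.0018231081833964716 y at .495 -0.23868206083471966
rows 113 208 [[ 0.43617803 -0.23689375  0.054     ]
 [ 0.54621657 -0.23757167  0.054     ]]
[[379, 247], [375, 268], [388, 289], [422, 290], [392, 295], [406, 297], [411, 309], [428, 312], [445, 248]]
```

View pics/c1.png

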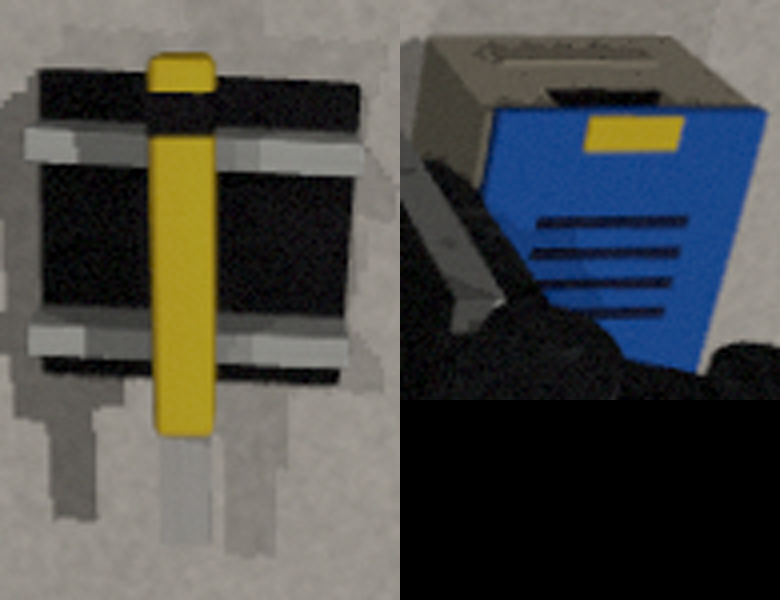

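The handle measures 110.0 mm, as it should. The tool origin is at (0.496, -0.2386) with yaw 0. I'll descend and grip.

```bash
python3 -m creep '[[[0.18,-2.16,0],[0,0,0],1],[[0,0,2.5],[0,0,0],1],[[0,0,3],[0,0,0],1],[[0,0,3],[0,0,0],1],[[0,0,3],[0,0,0],1],[[0,0,2],[0,0,0],1],[[0,0,1.5],[0,0,0],1],[[0,0,1.2],[0,0,0],1],[[0,0,1],[0,0,0],1],[[0,0,0],[0,0,0],1],[[0,0,0],[0,0,0],1]]' 80
python3 -m creep '[[[0,0,0],[0,0,0],0],[[0,0,0],[0,0,0],0],[[0,0,0],[0,0,0],0],[[0,0,0],[0,0,0],0],[[0,0,0],[0,0,0],0],[[0,0,0],[0,0,0],0],[[0,0,0],[0,0,0],0],[[0,0,0],[0,0,0],0],[[0,0,0],[0,0,0],0],[[0,0,0],[0,0,0],0]]' 80
```

```text
time: 3.95
tool_pos: [0.4963, -0.2382, 0.044]
eef_rot: [3.141, -0.001, -3.14]
ft_force: [0.5, -0.6, 0.8]
gripper_width: 0.0854
time: 4.78
tool_pos: [0.4962, -0.2389, 0.044]
eef_rot: [3.142, -0.0, -3.141]
ft_force: [0.1, 0.3, 0.1]
gripper_width: -0.0004
```

The width reads 0, so the grasp may have missed. I'll look.

```bash
python3 - <<'E'
from h import *
st=telemetry.sense(); 
for n in("wrist","scene","top"):
    s=optics.snapshot(n); cv2.imwrite(f"pics/{n}2.png",s["color"])
    if n!="wrist":
        p=proj(s,[st["tool_pos"]])[0].astype(int); print(n,p)
        c=s["color"][max(0,p[1]-50):p[1]+50,p[0]-60:p[0]+60]; cv2.imwrite(f"pics/{n}2c.png",cv2.resize(c,None,fx=5,fy=5,interpolation=cv2.INTER_CUBIC))
print(telemetry.sense()["gripper_width"])
E
```

```text
scene [232 215]
top [278 203]
1.679114256265461e-05
```

View pics/wrist2.png

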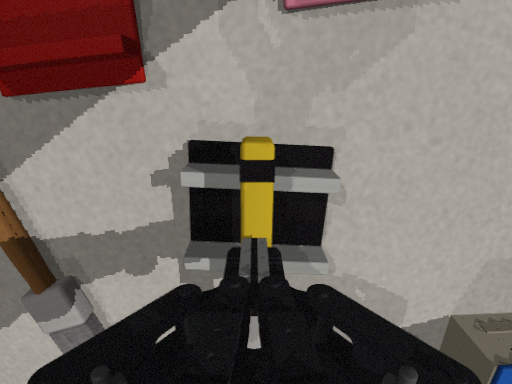

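View pics/scene2c.png

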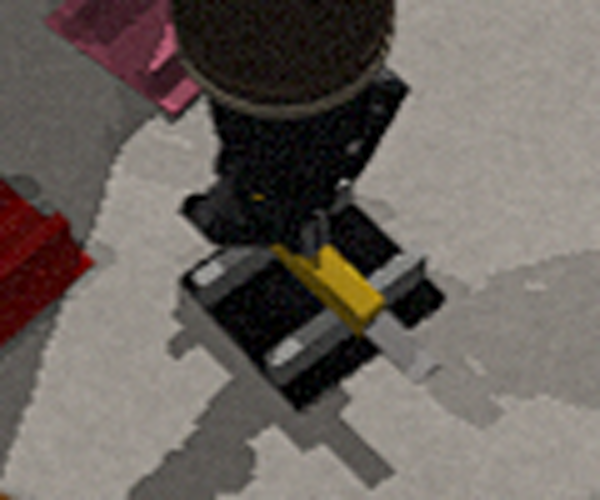

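```bash
python3 - <<'E'
from h import *
st=telemetry.sense(); s=optics.snapshot("wrist"); 
print(st["tool_pos"],st["time"])
print("handle rear top corner proj",proj(s,[[.436,-.2476,.054],[.436,-.2296,.054]],st), "tcp,tip",proj(s,[st["tool_pos"],st["tool_pos"]-[0,0,.019]],st))
im=s["color"]; cv2.imwrite("pics/c3.png",cv2.resize(im[120:320,160:350],None,fx=4,fy=4,interpolation=cv2.INTER_CUBIC)[:600])
E
python3 -c "
import rig;print([x for x in dir(rig.r) if x[0]!='_'],rig.r.tcp_to_tips)"
```

```text
[ 0.49623693 -0.23884208  0.04394331] 4.9333
handle rear top corner proj [[239.80093449 139.22532984]
 [275.4505725  139.30609362]] tcp,tip [[256.35356365 236.60673947]
 [256.08605471 223.1586782 ]]
['IKError', 'tcp_to_tips'] 0.019
```

View pics/c3.png

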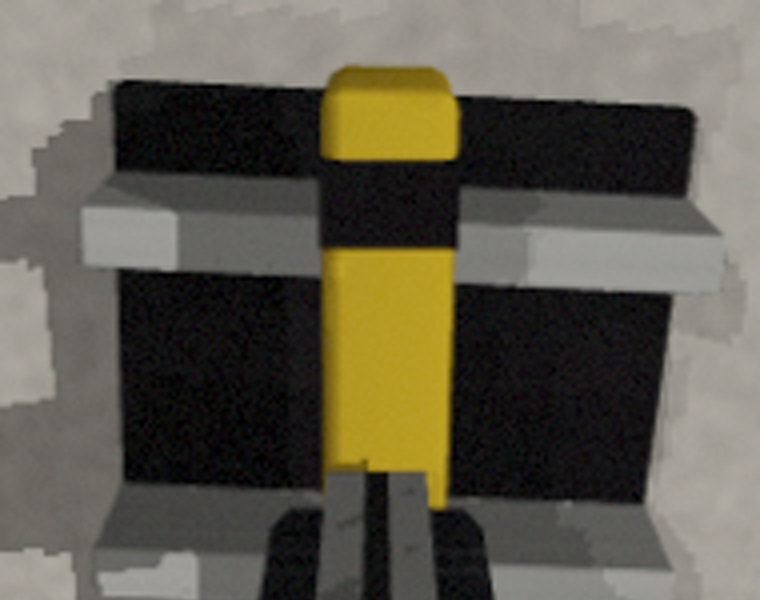

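```bash
python3 - <<'E'
from h import *
st=telemetry.sense(); s=optics.snapshot("wrist")
for u,v in((252,237.5),(246,237.5),(264,237.5)):
    c,d=ray(s,[[u,v]],st); d=d[0]
    for x in(.480,.485,.490,.496,.507): print((u,v),x,np.round(c+d*(x-c[0])/d[0],4))
S=optics.snapshot("scene"); cv2.imwrite("pics/c4.png",cv2.resize(S["color"][185:255,190:280],None,fx=8,fy=8,interpolation=cv2.INTER_LANCZOS4))
for z in(.044,.05,.054,.06,.07): print(z,(proj(S,[[.485,-.239,z],[.507,-.239,z]])-[190,185])*8)
E
```

```text
(252, 237.5) 0.48 [ 0.48   -0.2414  0.0758]
(252, 237.5) 0.485 [ 0.485  -0.2414  0.0664]
(252, 237.5) 0.49 [ 0.49   -0.2415  0.057 ]
(252, 237.5) 0.496 [ 0.496  -0.2415  0.0457]
(252, 237.5) 0.507 [ 0.507  -0.2416  0.025 ]
(246, 237.5) 0.48 [ 0.48   -0.2443  0.0758]
(246, 237.5) 0.485 [ 0.485  -0.2445  0.0664]
(246, 237.5) 0.49 [ 0.49   -0.2448  0.057 ]
(246, 237.5) 0.496 [ 0.496  -0.2451  0.0457]
(246, 237.5) 0.507 [ 0.507  -0.2457  0.025 ]
(264, 237.5) 0.48 [ 0.48   -0.2356  0.0757]
(264, 237.5) 0.485 [ 0.485  -0.2352  0.0663]
(264, 237.5) 0.49 [ 0.49   -0.2348  0.0569]
(264, 237.5) 0.496 [ 0.496  -0.2343  0.0457]
(264, 237.5) 0.507 [ 0.507  -0.2335  0.025 ]
0.044 [[317.83059327 222.52445923]
 [364.15415258 267.05054596]]
0.05 [[316.85027134 213.22335763]
 [363.37333496 257.87947809]]
0.054 [[316.1919705  206.97639566]
 [362.84895953 251.71941748]]
0.06 [[315.19730914 197.53580476]
 [362.05658487 242.40949178]]
0.07 [[313.52003932 181.61168712]
 [360.72023919 226.70396648]]
```

View pics/c4.png

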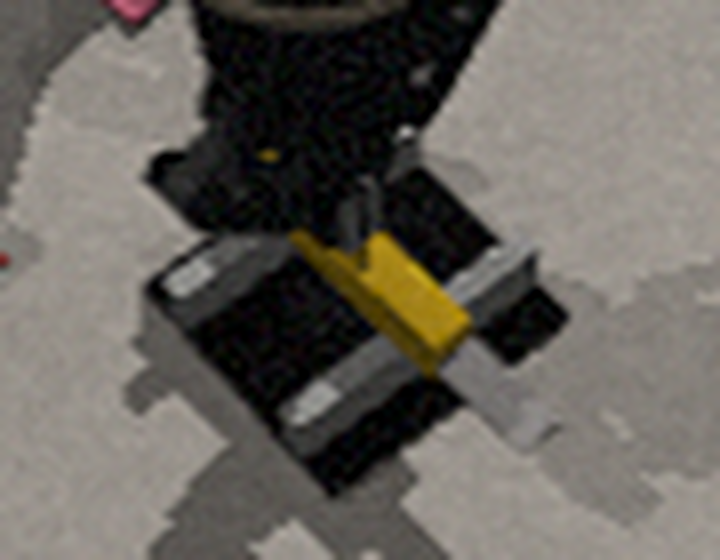

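It is unclear whether the handle is held. I'll lift 12 mm, which is below the drop limit, and compare.

```bash
python3 -m creep '[[[0,0,-0.4],[0,0,0],0],[[0,0,-0.4],[0,0,0],0],[[0,0,-0.4],[0,0,0],0],[[0,0,0],[0,0,0],0],[[0,0,0],[0,0,0],0]]'
python3 - <<'E'
from h import *
st=telemetry.sense(); s=optics.snapshot("wrist"); S=optics.snapshot("scene")
a=cv2.resize(s["color"][110:310,155:355],(400,400),interpolation=cv2.INTER_CUBIC);b=cv2.resize(S["color"][185:255,190:260],(400,400),interpolation=cv2.INTER_CUBIC)
cv2.imwrite("pics/c5.png",np.hstack([a,b]))
print(st["ft_force"],proj(s,[[.436,-.2476,.054],[.436,-.2296,.054]],st))
E
```

```text
time: 5.5
tool_pos: [0.4966, -0.239, 0.0565]
eef_rot: [-3.141, 0.001, -3.141]
ft_force: [-0.9, 0.5, 0.3]
gripper_width: 0.0001
[-0.909304    0.45978477  0.29106392] [[241.18628037 134.98991465]
 [274.21107101 135.06956498]]
```

View pics/c5.png

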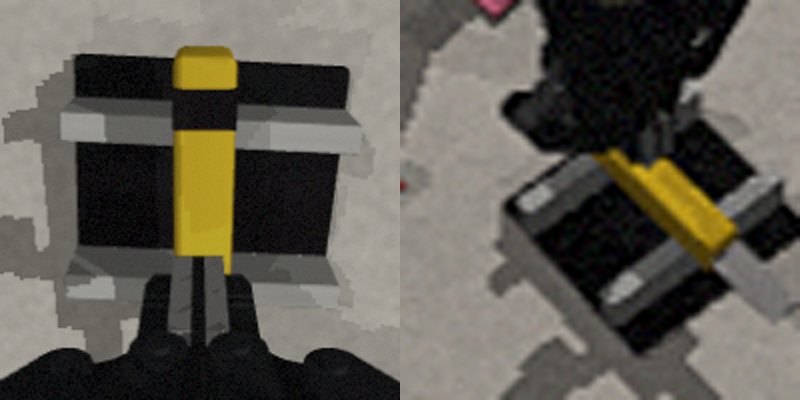

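The tool stayed on the rest and the fingers closed above it. Both the wrist and scene views put the closed tips about 13 mm behind the TCP, where the spec says 19 mm ahead. I'll open, go down to a height that is safe under either reading, and measure the tips there.

```bash
python3 -m creep '[[[0,0,0],[0,0,0],1],[[0,0,0],[0,0,0],1],[[0,0,0],[0,0,0],1],[[0,0,0],[0,0,0],1],[[0,0,0],[0,0,0],1],[[0,0,0],[0,0,0],1],[[0,0,0],[0,0,0],1],[[0,0,1],[0,0,0],1],[[0,0,1],[0,0,0],1],[[0,0,1],[0,0,0],1],[[0,0,0],[0,0,0],1],[[0,0,0],[0,0,0],1]]'
python3 - <<'E'
from h import *
st=telemetry.sense(); s=optics.snapshot("wrist"); S=optics.snapshot("scene")
cv2.imwrite("pics/w6.png",s["color"]);cv2.imwrite("pics/c6.png",cv2.resize(S["color"][170:260,180:300],None,fx=6,fy=6,interpolation=cv2.INTER_CUBIC))
E
```

```text
time: 6.6
tool_pos: [0.4955, -0.2385, 0.0248]
eef_rot: [3.141, -0.002, -3.141]
ft_force: [-0.3, 0.4, 0.5]
gripper_width: 0.0854
```

View pics/w6.png

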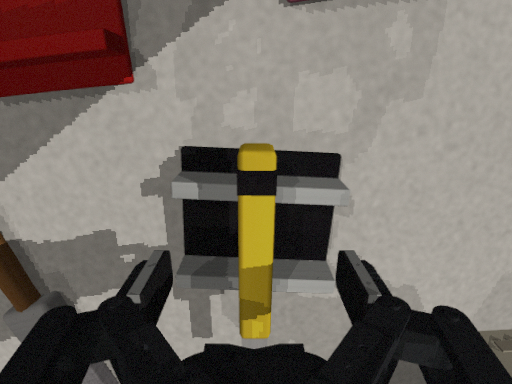

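View pics/c6.png

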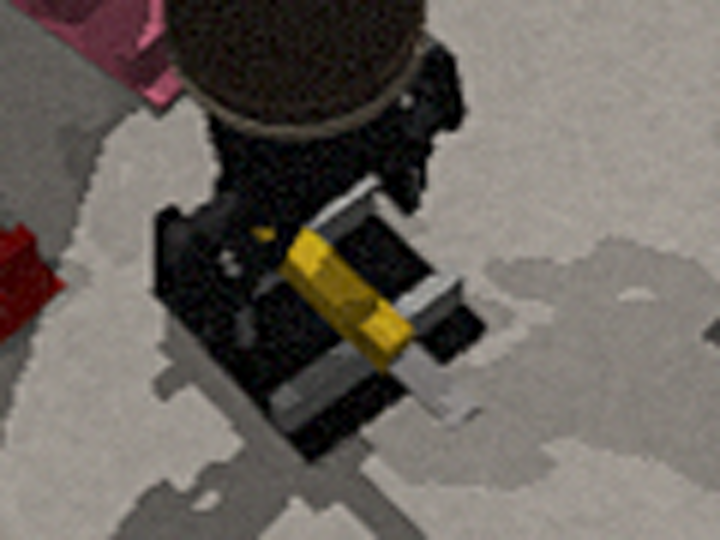

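The open tips sit at about handle-top height, as the measured offset predicts. I'll go 11 mm lower and close.

```bash
python3 -m creep '[[[0,0,0.5],[0,0,0],1],[[0,0,0.6],[0,0,0],1],[[0,0,0],[0,0,0],1],[[0,0,0],[0,0,0],0],[[0,0,0],[0,0,0],0],[[0,0,0],[0,0,0],0],[[0,0,0],[0,0,0],0],[[0,0,0],[0,0,0],0],[[0,0,0],[0,0,0],0],[[0,0,0],[0,0,0],0],[[0,0,0],[0,0,0],0]]' 80
python3 - <<'E'
from h import *
st=telemetry.sense(); s=optics.snapshot("wrist")
cv2.imwrite("pics/w7.png",s["color"])
E
```

```text
time: 7.62
tool_pos: [0.4963, -0.2389, 0.0153]
eef_rot: [-3.141, 0.0, -3.141]
ft_force: [-1.6, 0.8, 6.5]
gripper_width: 0.0165
```

View pics/w7.png

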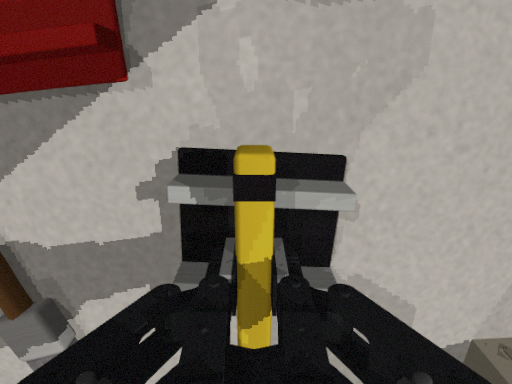

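The handle is now gripped, with width 16.5 mm and the pads either side of it in the picture. I'll lift and carry it to about 30 mm in front of the notch.

```bash
python3 -m creep '[[[0,0,-0.5],[0,0,0],0],[[0,0,-1],[0,0,0],0],[[0,0,-1.5],[0,0,0],0],[[0,0,-1.5],[0,0,0],0],[[0.4,1.5,0],[0,0,0],0],[[0.5,2.5,0],[0,0,0],0],[[0.5,3,0],[0,0,0],0],[[0.5,3,0],[0,0,0],0],[[0,3,0],[0,0,0],0],[[0,3,0],[0,0,0],0],[[0,3,0],[0,0,0],0],[[0,2,0],[0,0,0],0],[[0,1,0],[0,0,0],0],[[0,0,0],[0,0,0],0],[[0,0,0],[0,0,0],0]]' 80
python3 - <<'E'
from h import *
st=telemetry.sense(); s=optics.snapshot("wrist"); print(st["tool_pos"],st["eef_rot"])
cv2.imwrite("pics/w8.png",s["color"])
for n in("scene","top"):
    S=optics.snapshot(n);cv2.imwrite(f"pics/{n}8.png",S["color"])
E
```

```text
time: 8.92
tool_pos: [0.477, -0.0186, 0.0602]
eef_rot: [-3.141, 0.0, -3.139]
ft_force: [0.1, 0.4, -0.6]
gripper_width: 0.0164
[ 0.47702071 -0.01861934  0.06021094] [-3.14148846e+00  2.29496322e-04 -3.13920231e+00]
```

View pics/w8.png

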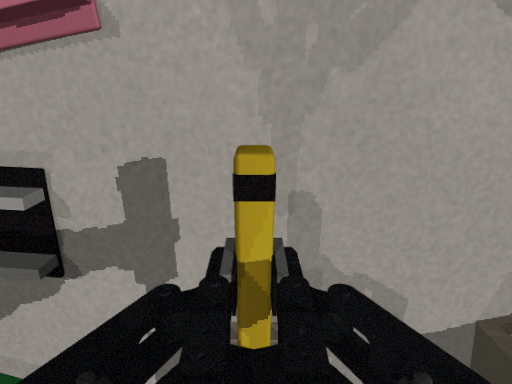

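View pics/scene8.png

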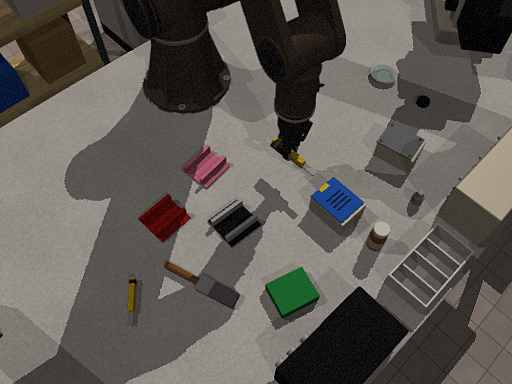

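View pics/top8.png

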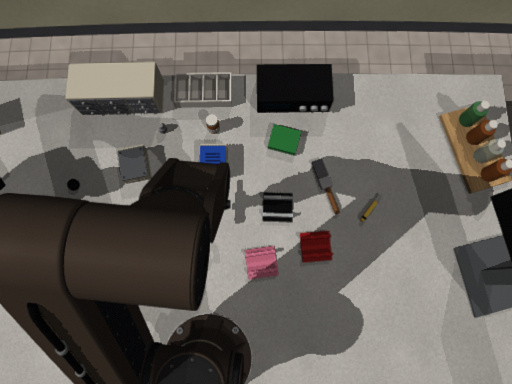

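The scene view shows the tool level in the gripper, with its blade pointing at the blue box. I'll check the blade tip in the scene view and fix the front edge from the earlier wrist view.

```bash
python3 - <<'E'
from h import *
s=optics.snapshot("wrist"); st={"tool_pos":np.array([.49779,-.21704,.21586]),"eef_rot":np.array([3.141168,-.00039,-3.141376])}
e=plane(s,[[378.3,246.8],[446.8,247.5],[413.5,253.5],[401.5+2.5,244.8]],.06,st); print(np.round(e,4))
S=optics.snapshot("scene")
o=np.array([280,130]); cv2.imwrite("pics/c9.png",cv2.resize(S["color"][130:230,260:370],None,fx=6,fy=6,interpolation=cv2.INTER_CUBIC))
print("tip",(proj(S,[[.567,-.019,.087],[.527,-.0095,.099],[.527,-.0285,.099]])-[260,130])*6)
print("cover FL,FR",(proj(S,[[.594,.0245,.06],[.594,-.0625,.06]])-[260,130])*6)
E
```

```text
[[ 0.5947 -0.0648  0.06  ]
 [ 0.5968  0.024   0.06  ]
 [ 0.6047 -0.018   0.06  ]
 [ 0.5922 -0.0326  0.06  ]]
tip [[327.49869391 260.77861344]
 [277.11766836 176.40858484]
 [246.52025072 201.14538861]]
cover FL,FR [[434.02628686 276.29471671]
 [297.64857204 392.89689579]]
```

View pics/c9.png

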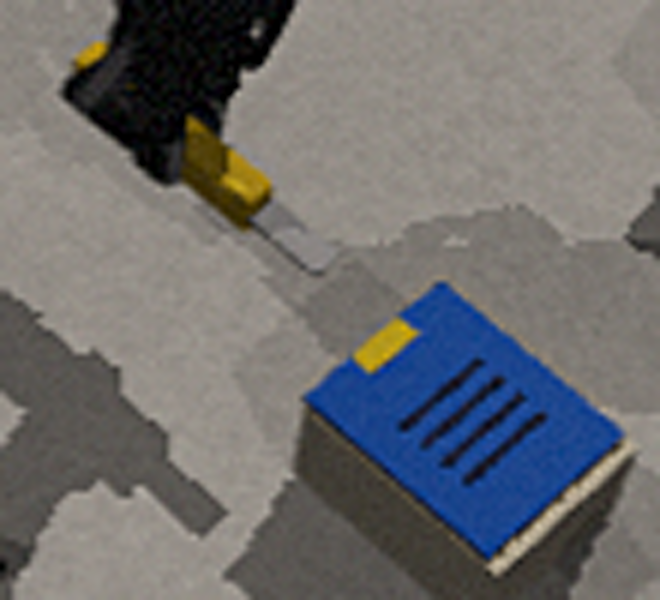

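The tip is within a pixel of its predicted place. Seen in the scene view, the cover edge is about 2-3 mm farther than I took it, so the mouth is at x≈0.600. I'll lower the blade to z 0.047 and insert it about 13 mm.

```bash
python3 -m creep '[[[0,0,1],[0,0,0],0],[[0,0,1.2],[0,0,0],0],[[0,0,1],[0,0,0],0],[[0,-0.1,0.8],[0,0,0],0],[[0,0,0],[0,0,0],0],[[0,0,0],[0,0,0],0]]' 80
python3 - <<'E'
from h import *
st=telemetry.sense();print(st["tool_pos"])
S=optics.snapshot("scene")
cv2.imwrite("pics/c10.png",cv2.resize(S["color"][130:230,260:370],None,fx=6,fy=6,interpolation=cv2.INTER_CUBIC))
p=st["tool_pos"]
print("tip",(proj(S,[p+[.09,0,.0267]])-[260,130])*6)
E
```

```text
time: 9.67
tool_pos: [0.4766, -0.02, 0.0194]
eef_rot: [3.141, -0.001, -3.141]
ft_force: [-1.2, 0.5, -0.9]
gripper_width: 0.0167
[ 0.47658502 -0.02001585  0.01935474]
tip [[315.32107786 313.98498745]]
```

View pics/c10.png

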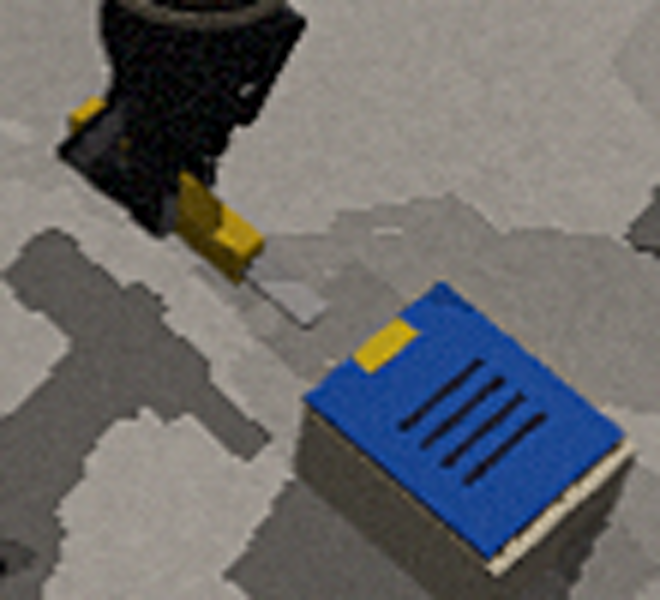

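The tip matches at (316,314), and the blade is at z≈0.046. Now I insert it.

```bash
python3 -m creep '[[[-1,0,-0.05],[0,0,0],0],[[-1,0,0],[0,0,0],0],[[-1,0,0],[0,0,0],0],[[-0.6,0,0],[0,0,0],0],[[0,0,0],[0,0,0],0]]' 
python3 -m creep '[[[-0.5,0,0],[0,0,0],0],[[-0.5,0,0],[0,0,0],0],[[0,0,0],[0,0,0],0],[[0,0,0],[0,0,0],0]]' 
python3 - <<'E'
from h import *
S=optics.snapshot("scene")
cv2.imwrite("pics/c11.png",cv2.resize(S["color"][130:230,260:370],None,fx=6,fy=6,interpolation=cv2.INTER_CUBIC))
E
```

```text
time: 10.13
tool_pos: [0.5156, -0.0199, 0.0208]
eef_rot: [-3.141, 0.002, -3.14]
ft_force: [-0.2, -0.3, -0.4]
gripper_width: 0.0164
time: 10.47
tool_pos: [0.5231, -0.0198, 0.0205]
eef_rot: [-3.142, -0.0, -3.141]
ft_force: [0.0, 0.0, -0.7]
gripper_width: 0.0163
```

View pics/c11.png

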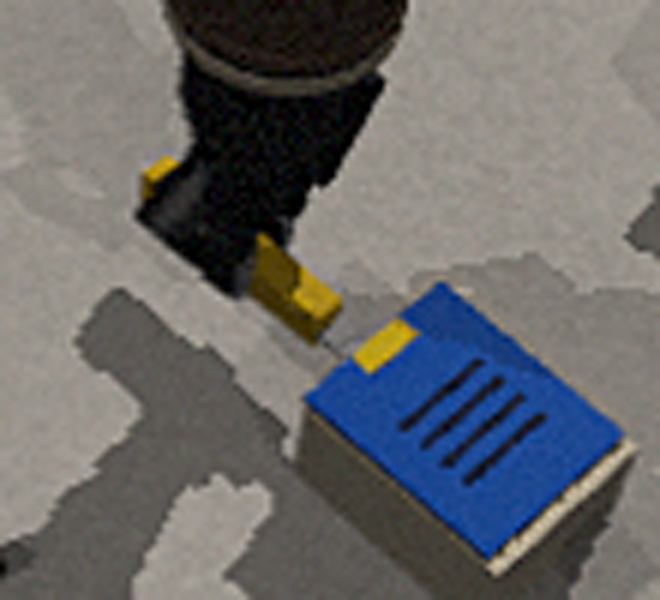

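The blade is in with no contact force. I'll pry by lifting slowly with a slight tip-up turn.

```bash
python3 -m creep '[[[0,0,-0.4],[0,-1.5,0],0],[[0,0,-0.4],[0,-1.5,0],0],[[0,0,-0.4],[0,-1.5,0],0],[[0,0,0],[0,0,0],0],[[0,0,0],[0,0,0],0]]' 100
python3 - <<'E'
from h import *
S=optics.snapshot("scene")
cv2.imwrite("pics/c12.png",cv2.resize(S["color"][130:230,260:370],None,fx=6,fy=6,interpolation=cv2.INTER_CUBIC))
E
```

```text
time: 10.93
tool_pos: [0.5223, -0.0199, 0.0327]
eef_rot: [-3.142, 0.078, -3.141]
ft_force: [-0.2, 0.3, -1.3]
gripper_width: 0.0159
```

View pics/c12.png

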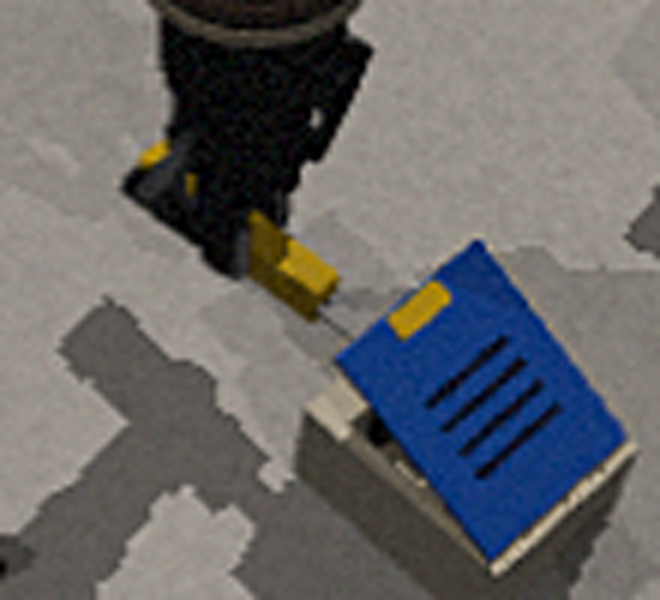

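The cover has popped and is swinging. I'll level the tool, back out and check.

```bash
python3 -m creep '[[[0,0,0],[0,0,0],0],[[0.8,0,0],[0,0,0],0],[[1.5,0,0],[0,1.5,0],0],[[1.5,0,0],[0,1.5,0],0],[[1.5,0,0],[0,1.5,0],0],[[1,0,-1],[0,0,0],0],[[0,0,-1],[0,0,0],0],[[0,0,0],[0,0,0],0],[[0,0,0],[0,0,0],0]]'
python3 - <<'E'
from h import *
st=telemetry.sense();p=st["tool_pos"];print(st["tool_pos"],st["eef_rot"])
S=optics.snapshot("scene")
o=[230,110]
cv2.imwrite("pics/c13.png",cv2.resize(S["color"][110:230,230:370],None,fx=5,fy=5,interpolation=cv2.INTER_CUBIC))
print("tip",(proj(S,[p+[.09,0,.0267],p+[.05,.009,.0387]])-o)*5)
s=optics.snapshot("wrist");cv2.imwrite("pics/w13.png",s["color"])
E
```

```text
time: 11.73
tool_pos: [0.4597, -0.02, 0.0497]
eef_rot: [-3.141, 0.0, -3.141]
ft_force: [-0.6, -0.9, -0.9]
gripper_width: 0.0161
[ 0.45968985 -0.01998247  0.04972808] [-3.14146022e+00  7.36783092e-05 -3.14070140e+00]
tip [[394.93865032 309.73120405]
 [353.0242433  240.91854526]]
```

View pics/c13.png

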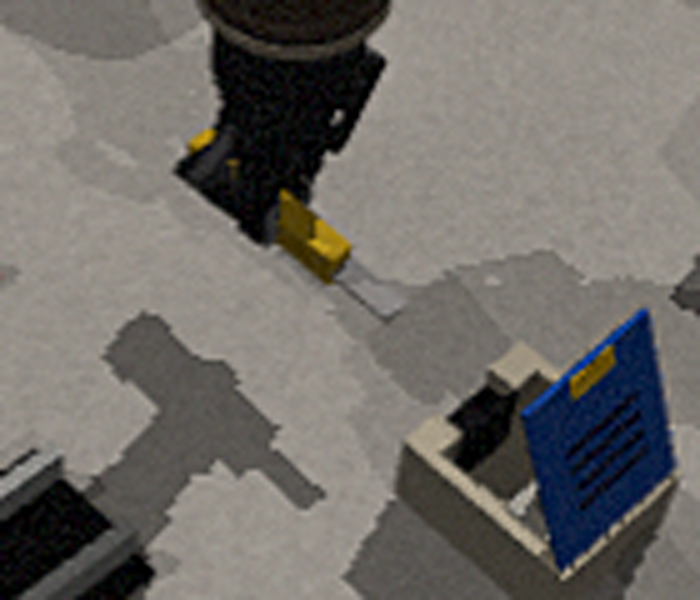

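View pics/w13.png

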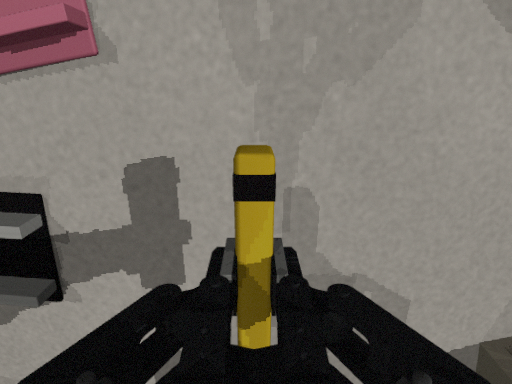

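The cover stands wide open. The tool has not shifted in the grip: its tip is at (394,311), against a predicted (395,310). I'll carry it back over the rest.

```bash
python3 -m creep '[[[0,-1.5,-1],[0,0,0],0],[[0,-2.5,0],[0,0,0],0],[[0,-3,0],[0,0,0],0],[[0,-3,0],[0,0,0],0],[[-0.8,-3,0],[0,0,0],0],[[-1,-3,0],[0,0,0],0],[[-1,-3,0],[0,0,0],0],[[-0.8,-2,0],[0,0,0],0],[[0,-0.9,0],[0,0,0],0],[[0,0,1],[0,0,0],0],[[0,0,1],[0,0,0],0],[[0,0,0.5],[0,0,0],0],[[0,0,0],[0,0,0],0],[[0,0,0],[0,0,0],0]]'
python3 - <<'E'
from h import *
st=telemetry.sense();p=st["tool_pos"];print(st["tool_pos"],st["eef_rot"])
s=optics.snapshot("wrist");S=optics.snapshot("scene")
a=cv2.resize(s["color"][130:350,155:360],(410,440));b=cv2.resize(S["color"][180:260,190:265],(375,400),interpolation=cv2.INTER_CUBIC)
cv2.imwrite("pics/c14.png",np.hstack([a,cv2.copyMakeBorder(b,0,40,0,0,0)]))
E
```

```text
time: 13.0
tool_pos: [0.4953, -0.2376, 0.0338]
eef_rot: [3.141, -0.002, -3.14]
ft_force: [1.1, -0.2, -1.3]
gripper_width: 0.0162
[ 0.49531399 -0.23755841  0.03377595] [ 3.14058736e+00 -1.77054205e-03 -3.13955295e+00]
```

View pics/c14.png

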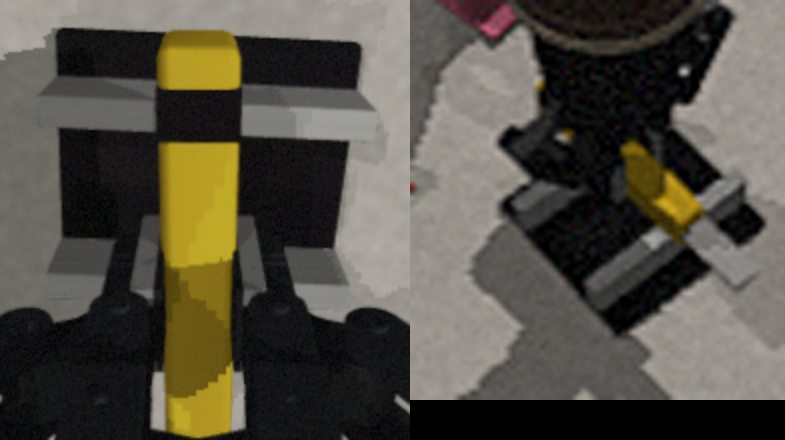

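The tool is over the middle of the rest, about 18 mm up. I'll lower it gently until there is contact.

```bash
python3 -m creep '[[[0,0,0.6],[0,0,0],0],[[0,0,0.5],[0,0,0],0],[[0,0,0.4],[0,0,0],0],[[0,0,0.2],[0,0,0],0],[[0,0,0.1],[0,0,0],0],[[0,0,0],[0,0,0],0],[[0,0,0],[0,0,0],0],[[0,0,0],[0,0,0],0]]'
```

```text
time: 13.77
tool_pos: [0.4962, -0.239, 0.0167]
eef_rot: [-3.141, 0.0, -3.141]
ft_force: [-0.4, 0.1, -1.0]
gripper_width: 0.0162
```

```bash
python3 -m creep '[[[0,0,0.07],[0,0,0],0],[[0,0,0.07],[0,0,0],0],[[0,0,0],[0,0,0],0],[[0,0,0],[0,0,0],0]]'
```

```text
time: 14.1
tool_pos: [0.4962, -0.239, 0.0154]
eef_rot: [-3.141, 0.0, -3.141]
ft_force: [-0.4, 0.5, 5.4]
gripper_width: 0.0159
```

The 5.4 N upward shows the tool is resting on the bars. I'll release it gently, staying put first, then retreat straight up.

```bash
python3 -m creep '[[[0,0,0],[0,0,0],0.3],[[0,0,0],[0,0,0],0.3],[[0,0,0],[0,0,0],0.4],[[0,0,0],[0,0,0],0.6],[[0,0,0],[0,0,0],0.8],[[0,0,0],[0,0,0],1],[[0,0,0],[0,0,0],1],[[0,0,0],[0,0,0],1],[[0,0,0],[0,0,0],1],[[0,0,-1],[0,0,0],1],[[0,0,-2],[0,0,0],1],[[0,0,-3],[0,0,0],1],[[0,0,-3],[0,0,0],1],[[0,0,-3],[0,0,0],1],[[0,0,-3],[0,0,0],1],[[1,0,-2],[0,0,0],1],[[0,0,0],[0,0,0],1],[[0,0,0],[0,0,0],1]]' 20
python3 - <<'E'
from h import *
st=telemetry.sense();print(st["tool_pos"],st["time"])
s=optics.snapshot("wrist");S=optics.snapshot("scene")
cv2.imwrite("pics/w15.png",s["color"]);cv2.imwrite("pics/c15.png",cv2.resize(S["color"][120:260,190:370],None,fx=4,fy=4,interpolation=cv2.INTER_CUBIC))
hsv=cv2.cvtColor(s["color"],cv2.COLOR_BGR2HSV);m=cv2.inRange(hsv,(18,130,60),(38,255,255));z=np.zeros_like(m);z[100:260,200:310]=m[100:260,200:310]
v=np.where(z.any(1))[0];u=lambda r:np.where(z[r])[0].mean()
print(v.min(),v.max(),np.round(plane(s,[[u(v.min()+3),v.min()-.5],[u(v.max()-3),v.max()+.5]],.054,st),4))
E
```

```text
time: 15.6
tool_pos: [0.4864, -0.2392, 0.1869]
eef_rot: [-3.14, 0.002, -3.141]
ft_force: [-0.2, 0.3, -0.1]
gripper_width: 0.0853
[ 0.48635774 -0.23919182  0.18688697] 15.6
126 227 [[ 0.4354 -0.2407  0.054 ]
 [ 0.5457 -0.2399  0.054 ]]
```

View pics/w15.png

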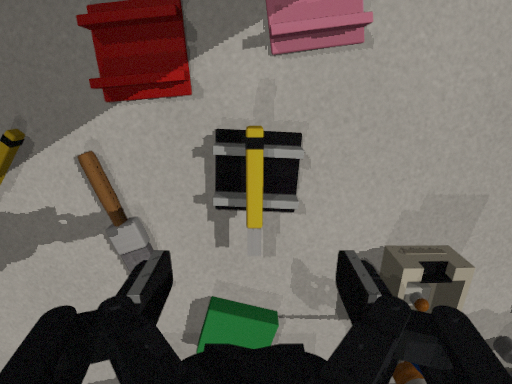

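View pics/c15.png

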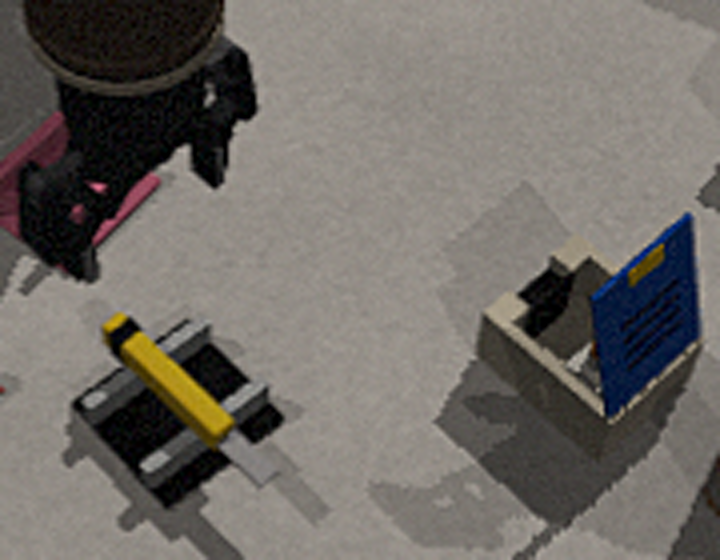

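The wrist view shows the tool lying across both bars, from (255,126) to (255,227), and the cover is open. The handle measures 110.3 mm, centred on the rest, and the gripper is clear. I'm handing in.

```bash
python3 -c "
from rig import order; print(order.job_done())"
```

```text
the job is handed in; nothing more can be done
None
```

The job is done and handed in at about 16 s of the 48 s allowed. The blue cover was opened with the pry tool, and the tool is back on the black rest. The hand-in returns no verdict.

- **Opening:** I put the blade about 13 mm into the notch with no contact force, then lifted it about 12 mm with a slight tip-up turn. The cover popped and swung open. I judged the final angle by eye as close to fully open and did not measure it.
- **Laying back:** I lowered the tool until the wrist force read 5.4 N upward, released it in place and backed straight off. The last pictures show it across both bars, with its origin at about (0.495, -0.240). The rest's centre is about (0.4935, -0.237). The gripper was open and clear of everything.
- **What disagreed:** the first grasp closed on nothing above the handle. The pictures put the closed fingertips about 13 mm behind the reported TCP, where the spec says 19 mm ahead. Going about 29 mm lower gave a firm grip. The gripper then read 16.5 mm on the 18 mm handle.

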